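# Clamp a sprung pick-up tool in the tilted inspection chuck and check its spring

## Robot

A 6-joint arm with a two-finger parallel gripper is mounted at the origin on the work surface. World frame = base frame: x ahead of the robot, y to its left, z up, the work surface at z = 0. Lengths are in m, angles in rad, forces in N, time in s.
With the tool pointing down it reaches from about 0.375 to 0.9 m from the base axis. Payload 3.1 kg.
Tool frame: the origin (TCP) lies midway between the tips of the shut fingers; the grasp point (between the pads) lies 19 mm behind it (pinch_z is the distance from the TCP to the grasp point, in m); z points along the fingers, y is the line along which they close (so a half turn about z gives the same grasp; the last joint's range is limited). The gripper opens to 85 mm and grips with 20 to 120 N. Pads are 22 mm wide; open, the fingers measure 114 mm over their backs; the gripper's body (76 mm by 85 mm) begins 54 mm behind the grasp point. The pads swing forward as they close: fully open they stand 13 mm farther back than shut.
Start: joints at [-1.438, 0.527, 1.433, -0, 1.181, -0.178], TCP at [0.191, -0.595, 0.231] pointing down, gripper open.
Joint ranges: [-3.08, 3.08], [-0.75, 2.2], [0.22, 2.44], [-1.43, 4.57], [0, 2.65], [-2.85, 2.85]. Speed limits (rad/s): [2.79, 2.79, 3.14, 3.14, 3.14, 3.14].

## Interface

Orientations are given as a unit quaternion [x, y, z, w].
In Python, from plant import * gives the robot as it stands. The module is installed in compiled form; this text tells all that it offers.
- The arm moves only by the tool drive_tool, never from a script. Its argument "targets" is a list of rows, each a list of 3 entries, a list of its own where there are three numbers: the shift along the tool's x, y, z in mm, then the turn about the tool's z in rad, then the opening, from 0 (shut) to 1 (fully open). A call has 1 to 8 rows; each row is the pose to reach, as a shift and turn from the pose commanded when the call began, along the tool's axes at that moment; what a row does not reach only later rows make up. A row lasts 1/8 s, in which the tool goes at most 62.5 mm and 10.7 degrees, less where a joint would pass 70% of its speed; a pose out of reach is approached as far as the arm can. A call with a gripper value outside its range is refused whole. The fingers move at their own pace and stop on an object; "grip_force" is the grip in N (left out, the last holds). Time passes only in rows, so rows that repeat a pose let the fingers close. It gives the time, the measured TCP pose, the force, the opening and the grip force at its end, in the units of the state.
- sense(): the state, without advancing time (a new reading comes with each control period).
- grab_frame(name): name is "scene" or "top" or "wrist"; returns a dict with "img" (420x560x3 uint8, blue, green, red), "camera_matrix" (3x3 intrinsics, pixels), "D" ([k1, k2, p1, p2, k3] as OpenCV has them; the pictures are not rectified), "eye" and "orientation" of the camera in the world; the wrist camera has in their place "mount" (4x4, takes a point from camera to tool coordinates, whose origin is the TCP and whose axes are the flange's). Camera axes: x right, y down, z forward; pixel columns grow to the right and rows downward; lengths in m; the calibration is good to about 2 mm. A picture is of the moment at which its call begins: read the wrist's pose just before it. There is no depth.
- hand_in(): hands the job in; it is judged then, once.
The state is a dict: "time": time; "joints": joint angles; "dq": joint speeds; "joint_torque": joint torques, N m; "tcp_pos": TCP position; "orientation": TCP orientation; "contact_force": force on the tool from outside, world axes, zero at the start; "wrist_torque": the same for the moment, N m; "width": finger opening in m; "grip_force": force on a finger pad.
Only numpy, scipy, OpenCV 4.12 (cv2) and the standard library are available. Lean on these libraries where they do the work, as an engineer would, in place of code of your own. Each camera call takes 0.05 s, during which the arm holds its last target. There are 200 camera calls.

## Task

Take the pick-up tool with the blue collar from the rack, stand its shank all the way down in the open tilted chuck, tip up, and turn the black ribbed sleeve clockwise (seen from the jaw end) until the three jaws hold the tool tight. Then check its spring: with the fingertips push the black sprung head along the tool down to its stop and let it come back up. Leave the tool clamped, and do not disturb the other tools or anything else on the bench.

Things in the scene. Friction and masses are not known exactly. Their poses are not given: they have to be found in the camera images.
- rack: Aluminium block 44 x 150 mm, 35 mm high, fixed to the table. Origin: centre of its underside, z up; its y axis runs along the row of three holes (10 mm wide, 20 mm deep, 48 mm apart, the middle one at the origin's x, y). In every hole stands one pick-up tool, tip up, its collar 6 mm above the block's top.
- tool_blue: The pick-up tool to clamp, 53 mm long, 45 to 75 g, round. From the bottom: steel shank 8 mm dia, 26 mm long; steel collar 16 mm dia, 18 mm long, with a blue collar round it; above it the black sprung head. Origin: centre of the shank's foot; z along the tool towards the tip. Collar from z = 26 to 44 mm; head's top at 53 mm.
- tool_blue_foot (a point): Centre of the flat foot of the blue-collared tool's shank (same point as the body's origin). Standing loose in the open chuck the tool leans to one side (up to about 15 degrees) until the jaws close and centre it.
- tool_blue_tip (a point): Centre of the top face of the blue-collared tool's sprung head, 53 mm from the foot when the spring is out. It moves with the head; z along the tool.
- tool_blue_head (a joint): How far the sprung head of the blue-collared tool is pushed into the collar (m): 0 = out, 0.0045 = down on its stop. Head 11 mm dia, 3.5 mm thick, on a thin stem. The spring needs 1.4 N to start and 5.4 N at the stop, and brings the head back.
- tool_yellow: An identical pick-up tool with a yellow collar; same sizes, stands in the same rack; leave it there. Origin: centre of the shank's foot, z towards the tip.
- tool_green: An identical pick-up tool with a green collar; same sizes, stands in the same rack; leave it there. Origin: centre of the shank's foot, z towards the tip.
- chuck_seat (a point): Centre of the chuck's bore floor, where the shank's foot stands. z: the chuck's axis, out of the jaws, leaning 30 degrees from vertical to the stand's front (roughly to the robot); y level. Along this z: sleeve from -14 to +16 mm; fixed steel nose, 30 mm dia, to +20; jaw tops +22. A seated tool's collar is at +26 to +44, its head's top at +53 mm.
- stand: Fixed stand of the chuck: base 150 x 120 x 14 mm, two white cheeks, 92 mm over their outer faces, up to 78 mm high, a plate leaning 30 degrees with the chuck's 60 mm flange (41 to 31 mm below chuck_seat along its axis); nothing else is near the sleeve. Origin: centre of the base's underside; -x is its front.
- sleeve_top (a point): Centre of the sleeve's upper rim, on the chuck's axis, 16 mm along z from chuck_seat; same axes. The sleeve is a black ribbed ring, 44 mm dia, 30 mm long, below this point; only the jaws, the nose and the tool rise above it.
- sleeve (a joint): Turn of the chuck sleeve (rad). 0: jaws open, 13 mm between them. Grows as it is turned clockwise seen from the jaw end; each rad moves every jaw 1.4 mm inwards. Starts at 0 to 0.4. The jaws meet the 8 mm shank at about 1.8; tight from about 2.4 on; ends at 2.6. Turns stiffly (0.3 to 0.5 Nm), stays where it is left. It takes more than one grasp.
- jaw0: Steel chuck jaw, 7 mm wide, 21 mm tall, on the stand's front side; slides to the chuck's axis as the sleeve turns. Origin on the chuck's axis, 1 mm above the bore floor (it slides with the jaw).
- jaw1: Second jaw, 120 degrees round from the first.
- jaw2: Third jaw, 240 degrees round from the first.
- tweezers: Steel tweezers lying on the table, 125 mm; bystander.
- pen: Ball pen, white and blue, 140 mm, lying; bystander.
- screwdriver: Red-handled screwdriver, 150 mm, lying; bystander.
- dish: Clear shallow dish, 90 mm dia, 18 mm high; bystander.
- jar: Amber glass jar with black lid, 52 mm dia, 60 mm high; bystander.

How it is judged:
On the way, in this order (a step that is already met when the one before it is completed fails the run):
1. the blue-collared tool stands tip up in the chuck, its shank down on the bore floor (distance between tool_blue_foot and chuck_seat below 0.005 m and z of tool_blue_tip in the frame of chuck_seat above 0.04 m), for 0.2 s.
2. the sleeve is turned until all three jaws hold the tool tight, straight and still seated (contact force between each of jaw0, jaw1, jaw2 and tool_blue above 10 N and distance between tool_blue_foot and chuck_seat below 0.005 m and angle between the z axis of tool_blue and the z axis of chuck_seat, either way round below 0.08 rad), for 0.3 s.
3. with the tool clamped, its sprung head is pushed down to its stop (value of joint tool_blue_head above 0.0038 m and contact force between the fingers and tool_blue above 2 N and contact force between each of jaw0, jaw1, jaw2 and tool_blue above 10 N), for 0.1 s.
At the end, for the whole second after the job is handed in: The blue-collared tool is clamped tip up in the chuck: each of the three jaws presses on it with more than 10 N, its foot is within 5 mm of the centre of the bore floor, its axis within 0.08 rad of the chuck's, it is at rest, and its sprung head is out again (within 1 mm) (all of step 2 and z of tool_blue_tip in the frame of chuck_seat above 0.04 m and value of joint tool_blue_head below 0.001 m and linear speed of tool_blue below 0.02 m/s); the robot touches nothing.
It fails at once if one of the other two pick-up tools is moved (over 12 mm) (distance of any of tool_yellow, tool_green from where it was at the start of the episode above 0.012 m).
It fails at once if the tweezers, pen, screwdriver, dish or jar are pushed about (over 20 mm) (distance of any of tweezers, pen, screwdriver, dish, jar from where it was at the start of the episode above 0.02 m).
It also fails if it takes over 64 s, if anything falls off the work surface, if the arm or the gripper's body presses on something with over 40 N, if the wrist force passes 120 N, or if a joint passes its speed limit or range.

## Working session

There is one attempt and no reset: what is moved stays moved. The work goes in short steps, Python scripts to look and compute and a tool call to move; the robot and the scene stay as the last step left them, time stands still between calls to the robot, and variables do not carry over. Pictures are saved under pics/ and viewed, at most 10 in all, crops included, and the job is handed in when it is done.

Besides the shell and the picture viewer there is one more tool, called as name(argument=value, ...), one argument or row to a line, values as JSON. drive_tool: Moves the arm, as the interface text tells. Its arguments: {"type":"object","properties":{"targets":{"type":"array"},"grip_force":{"type":"number"}},"required":["targets"]}

```bash
mkdir -p pics; python3 - <<'E'
from plant import *
import cv2,json,numpy as np
s=sense();print(s)
for n in ("scene","top"):
    f=grab_frame(n);cv2.imwrite(f"pics/{n}0.png",f["img"]);np.savez(f"{n}0.npz",**f)
    print(n,f["camera_matrix"],f["D"],f["eye"],f["orientation"])
f=grab_frame("wrist");print(f["mount"],f["camera_matrix"],f["D"])
E
```

```text
{'time': 0.0, 'joints': array([-1.43850908e+00,  5.28462997e-01,  1.43391771e+00,  1.44025838e-05,
        1.18139016e+00, -1.78517095e-01]), 'dq': array([ 0.00153374, -0.00070456,  0.00024744,  0.00178431,  0.00164029,
        0.00078375]), 'joint_torque': array([ 1.87647511e-04, -4.42350554e+01, -1.78025740e+01, -3.67772809e-04,
        8.48361757e-03,  6.02348038e-06]), 'tcp_pos': array([ 0.19106543, -0.59432189,  0.23033067]), 'orientation': array([ 9.87949202e-01,  1.54774636e-01,  3.18297718e-05, -1.08866142e-03]), 'contact_force': array([-0.67646494, -1.65181255,  0.80745623]), 'wrist_torque': array([ 0.01616554,  0.01193136, -0.00881923]), 'grip_force': 0.0, 'width': 0.08546116067813336}
scene [[500.65277475   0.         272.91597211]
 [  0.         500.65277475 209.30769772]
 [  0.           0.           1.        ]] [-0.02744363  0.          0.          0.          0.        ] [1.10676486 0.15382785 1.04338891] [ 0.55716266  0.78227164 -0.22742199 -0.16093502]
top [[388.99014316   0.         273.84418061]
 [  0.         388.99014316 211.85989497]
 [  0.           0.           1.        ]] [-0.01566883  0.          0.          0.          0.        ] [ 0.49415594 -0.01537456  0.97099916] [-0.69897232  0.7143484  -0.02395003  0.02388417]
[[ 3.28209797e-04 -9.58908987e-01 -2.83713672e-01  7.20062184e-02]
 [ 9.99999938e-01  3.49842290e-04 -2.55790925e-05  4.15041073e-04]
 [ 1.23783062e-04 -2.83713646e-01  9.58909042e-01 -1.43942863e-01]
 [ 0.00000000e+00  0.00000000e+00  0.00000000e+00  1.00000000e+00]] [[375.42339933   0.         276.28579076]
 [  0.         375.42339933 211.32728427]
 [  0.           0.           1.        ]] [-0.04886988  0.          0.          0.          0.        ]
```

View pics/top0.png

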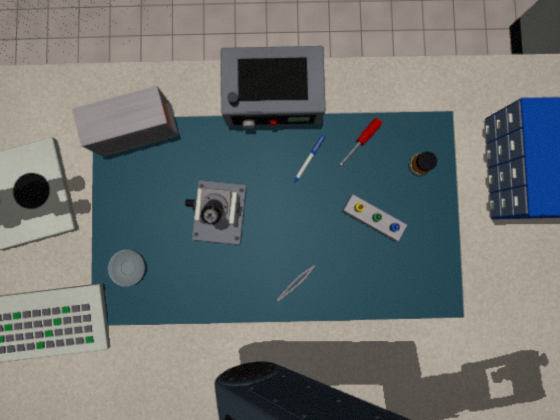

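View pics/scene0.png

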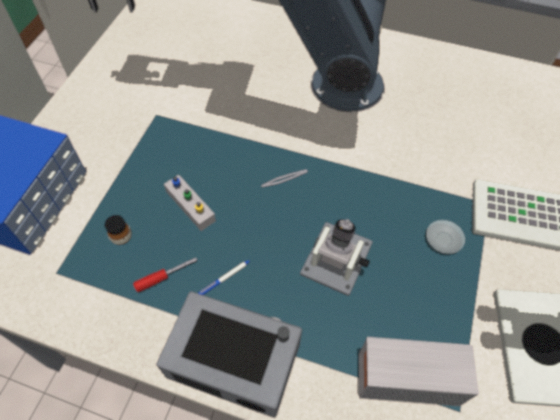

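The top view shows the blue tool at about (395,227), green at (377,217), yellow at (360,208), and the chuck at about (212,212). In the scene view blue is at (177,183) and the chuck at (345,227).

```bash
cat > h.py <<'E'
import numpy as np, cv2
from scipy.spatial.transform import Rotation as R
def cam(f,st=None):
    if "mount" in f:
        m=np.array(f["mount"]);r=R.from_quat(st["orientation"]).as_matrix()
        return r@m[:3,:3], r@m[:3,3]+st["tcp_pos"]
    return R.from_quat(f["orientation"]).as_matrix(), np.array(f["eye"])
def ray(f,px,st=None):
    A,e=cam(f,st); p=cv2.undistortPoints(np.array(px,float).reshape(-1,1,2),f["camera_matrix"],f["D"]).reshape(-1,2)
    d=np.c_[p,np.ones(len(p))]@A.T
    return e,d/np.linalg.norm(d,axis=1)[:,None]
def onz(f,px,z,st=None):
    e,d=ray(f,px,st); return e+d*((z-e[2])/d[:,2])[:,None]
def tri(rays):
    A=0;b=0
    for e,d in rays:
        P=np.eye(3)-np.outer(d,d);A=A+P;b=b+P@e
    x=np.linalg.solve(A,b); return x,[np.linalg.norm((np.eye(3)-np.outer(d,d))@(x-e)) for e,d in rays]
def proj(f,X,st=None):
    A,e=cam(f,st); q=(np.atleast_2d(X)-e)@A
    return cv2.projectPoints(q,np.zeros(3),np.zeros(3),f["camera_matrix"],np.array(f["D"]))[0].reshape(-1,2)
def blobs(img,lo,hi,amin=8):
    m=cv2.inRange(cv2.cvtColor(img,cv2.COLOR_BGR2HSV),lo,hi)
    n,l,s,c=cv2.connectedComponentsWithStats(m)
    return [(c[i].round(1),s[i].tolist()) for i in range(1,n) if s[i,4]>=amin]
E
python3 - <<'E'
from h import *
T=dict(np.load("top0.npz"));S=dict(np.load("scene0.npz"))
for n,f in(("top",T),("scene",S)):
    for c,lo,hi in(("b",(105,120,60),(125,255,255)),("g",(50,90,50),(85,255,255)),("y",(20,120,80),(35,255,255))):
        for b in blobs(f["img"],lo,hi):
            if b[1][4]<150: print(n,c,b,onz(f,b[0],.057)[0].round(4))
print(onz(T,[(200,181),(246,184),(241,243),(193,240)],.014).round(3))
a=cv2.resize(T["img"][165:255,175:265],None,fx=4.4,fy=4.4,interpolation=2)
b=cv2.resize(S["img"][205:300,295:385],None,fx=4.2,fy=4.2,interpolation=2)[:396]
cv2.imwrite("pics/c1.png",np.hstack([a,b]))
E
```

```text
top b (array([317.2, 144.6]), [310, 135, 15, 20, 69]) [ 0.7145 -0.123   0.057 ]
top b (array([295.4, 179.5]), [294, 177, 4, 6, 16]) [ 0.6318 -0.0689  0.057 ]
top b (array([394.3, 226.9]), [391, 223, 9, 8, 43]) [ 0.5145 -0.2986  0.057 ]
top g (array([291.9, 118.8]), [289, 118, 7, 3, 14]) [ 0.7786 -0.0642  0.057 ]
top g (array([376.7, 216.9]), [373, 213, 9, 8, 42]) [ 0.5389 -0.2581  0.057 ]
top g (array([ 65.1, 309.5]), [62, 307, 8, 6, 43]) [0.3388 0.4749 0.057 ]
top g (array([ 16. , 315.4]), [13, 312, 7, 7, 42]) [0.3271 0.5905 0.057 ]
top g (array([ 56.8, 321.2]), [53, 318, 8, 7, 45]) [0.3122 0.4941 0.057 ]
top g (array([  7.7, 327.1]), [4, 324, 8, 7, 44]) [0.3005 0.6097 0.057 ]
top g (array([ 48. , 333.3]), [45, 330, 7, 7, 43]) [0.2848 0.5145 0.057 ]
top g (array([  1.3, 338.8]), [0, 336, 4, 7, 23]) [0.2739 0.6243 0.057 ]
top g (array([ 89. , 339.2]), [86, 336, 7, 7, 42]) [0.2698 0.4184 0.057 ]
top g (array([ 40. , 344.9]), [37, 342, 7, 7, 44]) [0.2586 0.5329 0.057 ]
top y (array([359. , 206.8]), [355, 203, 9, 9, 51]) [ 0.5637 -0.2172  0.057 ]
scene b (array([175.8, 182.2]), [173, 179, 6, 7, 32]) [ 0.5202 -0.2997  0.057 ]
scene b (array([247.1, 261.3]), [245, 260, 5, 4, 13]) [ 0.6626 -0.0616  0.057 ]
scene b (array([210.5, 287.5]), [198, 279, 22, 16, 68]) [ 0.746  -0.1132  0.057 ]
scene g (array([491.1, 189.4]), [489, 188, 5, 4, 19]) [0.2922 0.4249 0.057 ]
scene g (array([187.4, 194.9]), [185, 192, 6, 7, 30]) [ 0.5449 -0.2578  0.057 ]
scene g (array([540.4, 198.6]), [538, 197, 6, 4, 21]) [0.2805 0.5399 0.057 ]
scene g (array([531., 205.]), [529, 203, 5, 5, 19]) [0.3067 0.5196 0.057 ]
scene g (array([521.5, 211.5]), [519, 210, 6, 4, 22]) [0.3328 0.4995 0.057 ]
scene g (array([512. , 218.2]), [509, 216, 7, 5, 24]) [0.359  0.4798 0.057 ]
scene y (array([199., 208.]), [195, 205, 8, 7, 41]) [ 0.5698 -0.2168  0.057 ]
[[0.64  0.165 0.014]
 [0.63  0.051 0.014]
 [0.484 0.066 0.014]
 [0.494 0.184 0.014]]
```

View pics/c1.png

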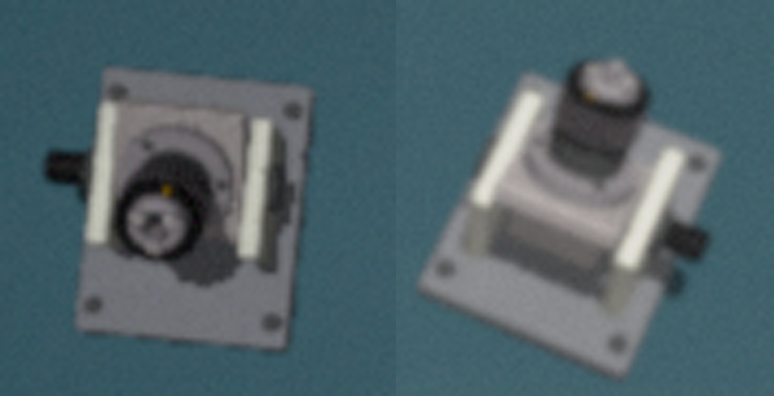

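drive_tool(
  targets=[
    [[60, -27, 14], -0.18, 0.6],
    [[115, -52, 26], -0.36, 0.6],
    [[170, -77, 38], -0.54, 0.6],
    [[225, -102, 51], -0.716, 0.6],
    [[280, -127, 63], -0.716, 0.6],
    [[340, -154, 77], -0.716, 0.6],
    [[400, -181, 90], -0.716, 0.6],
    [[400, -181, 90], -0.716, 0.6],
  ],
)

```text
time: 1.15
tcp_pos: [0.5184, -0.2967, 0.1401]
orientation: [0.87, 0.493, -0.0, -0.001]
contact_force: [-1.2, -1.0, 0.3]
width: 0.0511
grip_force: 0.0
```

```bash
cat >> h.py <<'E'
def yaw(st): x=R.from_quat(st["orientation"]).as_matrix()[:,0]; return np.arctan2(x[1],x[0])
def go(st,p,a=None):
    "shift mm in tool axes and turn to reach world p, heading a"
    r=R.from_quat(st["orientation"]).as_matrix()
    t=0 if a is None else -((a-yaw(st)+np.pi)%(2*np.pi)-np.pi)
    print("go",(1000*(np.array(p)-st["tcp_pos"])@r).round(1),"turn",round(t,3))
def rep(st): print("t",round(st["time"],2),"tcp",st["tcp_pos"].round(4),"yaw",round(yaw(st),3),"F",st["contact_force"].round(1),"w",round(st["width"],4),"gf",round(st["grip_force"],1),"j",st["joints"].round(2))
E
python3 - <<'E'
from plant import *
from h import *
s=sense();f=grab_frame("wrist");rep(s)
for b in blobs(f["img"],(105,120,50),(125,255,255),100): print(b)
cv2.imwrite("pics/w1.png",f["img"]);np.savez("w1.npz",**f)
p=proj(f,[[.516,-.299,.068],[.516,-.299,.057]],s);print(p)
E
```

```text
t 1.15 tcp [ 0.5184 -0.2967  0.1401] yaw 1.032 F [-1.2 -1.   0.3] w 0.0511 gf 0.0 j [-0.71  0.61  1.58  0.    0.95 -0.17]
(array([276.8, 224.4]), [262, 209, 31, 35, 615])
[[274.72408346 228.8098613 ]
 [274.83501759 223.15445296]]
```

View pics/w1.png

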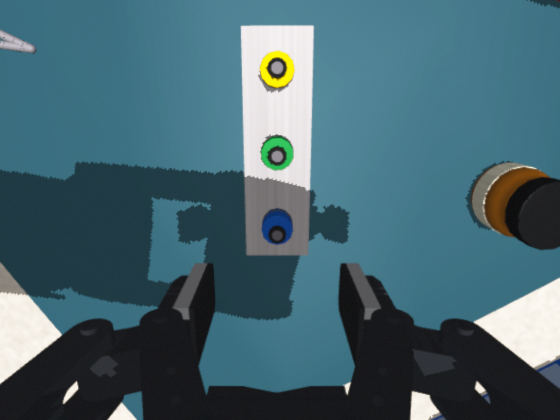

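The rack is aligned with the hand. The blue collar is at (277,225) and its head at about (277,234).

```bash
python3 - <<'E'
from plant import *
from h import *
s=sense();f=dict(np.load("w1.npz"))
g=cv2.cvtColor(f["img"],cv2.COLOR_BGR2HSV)
c=g[205:250,255:300];m=(c[...,1]<110)&(c[...,2]<200)
crop=cv2.resize(f["img"][200:255,250:305],(550,550),interpolation=2);cv2.imwrite("pics/w1c.png",crop)
print(onz(f,[(277,234)],.068,s),onz(f,[(277,222)],.057,s))
m=cv2.inRange(g,(105,120,50),(125,255,255));cn=max(cv2.findContours(m,0,2)[0],key=cv2.contourArea)
print(cv2.fitEllipse(cn))
h=((g[...,1]<120)&(g[...,2]<110)).astype('uint8');n,l,st,ce=cv2.connectedComponentsWithStats(h[215:255,262:292]);print(st,ce+[262,215])
for q in ce[1:]+[262,215]: print(onz(f,[q],.068,s))
print(proj(f,[[.516,-.299,.068]],s), proj(f,[[.515,-.2995,.0645]],s))
E
```

```text
[[ 0.51527274 -0.3034277   0.068     ]] [[ 0.51739268 -0.29988215  0.057     ]]
((276.8523864746094, 227.00894165039062), (30.20160484313965, 33.887786865234375), 1.6395893096923828)
[[  0   0  30  40 963]
 [  0   0   4   9  13]
 [ 26   0   4   7  12]
 [  7  11  16  17 202]
 [  0  39   3   1   3]
 [  4  39   2   1   2]
 [ 12  39   3   1   3]
 [ 28  39   2   1   2]] [[276.50363448 234.82658359]
 [262.84615385 218.38461538]
 [290.16666667 217.08333333]
 [276.73267327 234.04950495]
 [263.         254.        ]
 [266.5        254.        ]
 [275.         254.        ]
 [290.5        254.        ]]
[[ 0.51307309 -0.29044682  0.068     ]]
[[ 0.52765161 -0.29820387  0.068     ]]
[[ 0.5151159 -0.3033714  0.068    ]]
[[ 0.50102016 -0.31029893  0.068     ]]
[[ 0.5028893 -0.311415   0.068    ]]
[[ 0.50742736 -0.31412586  0.068     ]]
[[ 0.51569993 -0.31907189  0.068     ]]
[[274.2913219  227.53927404]] [[273.36008547 227.14688932]]
```

```bash
python3 - <<'E'
from plant import *
from h import *
s=sense();go(s,[.516,-.301,.046])
E
```

```text
go [-4.2  0.1 94.3] turn 0
```

drive_tool(
  targets=[
    [[-4, 0, 45], 0, 0.5],
    [[-4, 0, 80], 0, 0.5],
    [[-4, 0, 94], 0, 0.5],
    [[-4, 0, 94], 0, 0.0],
    [[-4, 0, 94], 0, 0.0],
    [[-4, 0, 94], 0, 0.0],
    [[-4, 0, 94], 0, 0.0],
  ],
  grip_force=30,
)

```text
time: 2.08
tcp_pos: [0.515, -0.3041, 0.0483]
orientation: [0.871, 0.491, 0.0, 0.001]
contact_force: [0.0, -0.8, -0.4]
width: 0.018
grip_force: 29.3
```

drive_tool(
  targets=[
    [[0, 0, -40], 0, 0.0],
    [[0, 0, -90], 0, 0.0],
    [[0, 0, -130], 0, 0.0],
    [[0, 0, -130], 0, 0.0],
  ],
)

```text
time: 2.58
tcp_pos: [0.5167, -0.3053, 0.1816]
orientation: [0.871, 0.491, 0.002, 0.004]
contact_force: [-0.1, 0.5, -0.9]
width: 0.0183
grip_force: 30.3
```

```bash
python3 - <<'E'
from plant import *
from h import *
s=sense();rep(s)
T=dict(np.load("top0.npz"));S=dict(np.load("scene0.npz"))
r=[(e,d[0]) for e,d in (ray(T,[(210.2,215.9)]),ray(S,[(345.2,225.2)]))]
X,res=tri(r);print(X,res)
# rims of base corners from crops
ca=np.array([(104,68),(314,86),(285,348),(77,330)])/4.4+[175,165]
cb=(np.array([(527,75),(720,150),(622,376),(417,288)])-[396,0])/4.2+[295,205]
A=onz(T,ca,.014);B=onz(S,cb,.014);print(A.round(4),B.round(4),sep="\n")
E
```

```text
t 2.58 tcp [ 0.5167 -0.3053  0.1816] yaw 1.027 F [-0.1  0.5 -0.9] w 0.0183 gf 30.3 j [-0.72  0.55  1.55  0.    1.03 -0.18]
[0.54583922 0.1215582  0.12673413] [np.float64(0.0009778186819547553), np.float64(0.000977818681954777)]
[[0.6412 0.1687 0.014 ]
 [0.6283 0.0504 0.014 ]
 [0.4816 0.0691 0.014 ]
 [0.4941 0.1851 0.014 ]]
[[0.4858 0.0719 0.014 ]
 [0.4976 0.187  0.014 ]
 [0.6463 0.1692 0.014 ]
 [0.6331 0.0525 0.014 ]]
```

```bash
python3 - <<'E'
from plant import *
from h import *
s=sense();go(s,[.60,.115,.215],3.022)
E
```

```text
go [ 402.8 -145.8  -35.4] turn -1.995
```

drive_tool(
  targets=[
    [[30, -12, -20], -0.18, 0.0],
    [[80, -30, -35], -0.36, 0.0],
    [[130, -48, -35], -0.54, 0.0],
    [[185, -67, -35], -0.72, 0.0],
    [[240, -87, -35], -0.9, 0.0],
    [[295, -107, -35], -1.08, 0.0],
    [[350, -127, -35], -1.26, 0.0],
    [[403, -146, -35], -1.44, 0.0],
  ],
)

```text
time: 3.58
tcp_pos: [0.5974, 0.1187, 0.2109]
orientation: [0.328, 0.945, -0.0, -0.001]
contact_force: [0.7, -0.2, 0.2]
width: 0.0184
grip_force: 30.3
```

drive_tool(
  targets=[
    [[0, 0, 0], -0.18, 0.0],
    [[0, 0, 0], -0.36, 0.0],
    [[0, 0, 0], -0.5, 0.0],
    [[0, 0, 0], -0.555, 0.0],
    [[0, 0, 0], -0.555, 0.0],
  ],
)

```text
time: 4.2
tcp_pos: [0.5973, 0.1167, 0.211]
orientation: [0.06, 0.998, -0.0, -0.001]
contact_force: [0.5, 0.1, -1.1]
width: 0.018
grip_force: 30.3
```

```bash
python3 - <<'E'
from plant import *
from h import *
s=sense();f=grab_frame("wrist");rep(s)
cv2.imwrite("pics/w2.png",f["img"]);np.savez("w2.npz",st=s,**f)
nose=np.array([.5458,.1216,.1267]);print(proj(f,[nose,[.5416,.1220,.1355]],s))
E
```

```text
t 4.2 tcp [0.5973 0.1167 0.211 ] yaw 3.021 F [ 0.5  0.1 -1.1] w 0.018 gf 30.3 j [ 0.01  0.53  1.49  0.    1.12 -1.44]
[[274.84892386 136.29454798]
 [274.59631073 130.21479442]]
```

View pics/w2.png

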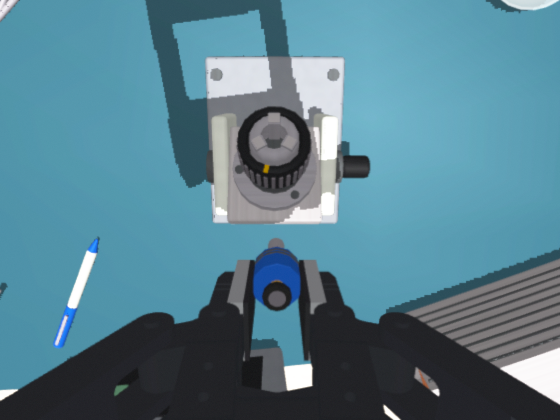

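The chuck nose is at about (274.5,137), the yellow mark at (266,167), and the held blue tool sits between the pads with its head at (277,293) and shank at (276,243).

```bash
python3 - <<'E'
from h import *
d=np.load("w2.npz",allow_pickle=True);f={k:d[k] for k in d.files};s=d["st"].item()
t=s["tcp_pos"]
for n,h in(("foot",-.033),("collar",.011),("head",.020)):
    print(n,proj(f,[t+[0,0,h]],s))
print("nose",onz(f,[(274.5,137)],.1267,s))
g=cv2.cvtColor(f["img"],cv2.COLOR_BGR2GRAY)
c=g[95:200,230:320]
m=(c<60).astype('uint8')
cn=sorted(cv2.findContours(m,cv2.RETR_CCOMP,2)[0],key=cv2.contourArea)[-4:]
for k in cn: print(cv2.contourArea(k),[np.round(v,1) for v in cv2.fitEllipse(k)])
cv2.imwrite("pics/w2c.png",np.hstack([cv2.resize(f["img"][95:195,230:320],None,fx=4.4,fy=4.4,interpolation=2),cv2.resize(f["img"][225:325,230:310],None,fx=4.4,fy=4.4,interpolation=2)]))
E
```

```text
foot [[277.07723273 248.87863044]]
collar [[277.26618461 290.80021843]]
head [[277.31861073 302.46218349]]
nose [[0.54619029 0.12134154 0.1267    ]]
53.5 [array([35.5, 87.2]), array([ 6.1, 13.3]), np.float64(174.4)]
55.0 [array([50.8, 87. ]), array([ 7.4, 12.5]), np.float64(0.0)]
2286.5 [array([43.3, 45.9]), array([51.9, 57.5]), np.float64(9.3)]
4395.0 [array([43.6, 50.5]), array([68.9, 82.8]), np.float64(178.1)]
```

View pics/w2c.png

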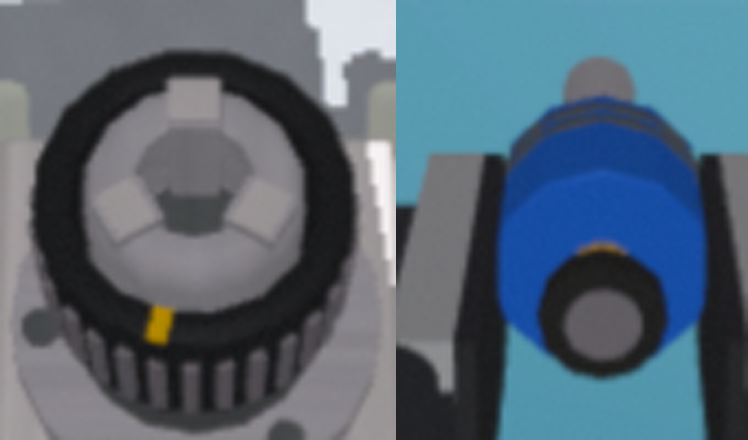

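```bash
python3 - <<'E'
from plant import *
from h import *
s=sense();go(s,[.5475,.1211,.18],np.pi-.12);go(s,[.5475,.1211,.1575])
E
```

```text
go [50.1 -1.6 31.3] turn -0.001
go [50.  -1.6 53.8] turn 0
```

drive_tool(
  targets=[
    [[25, -1, 5], 0, 0.0],
    [[50, -1.5, 20], 0, 0.0],
    [[50, -1.5, 32], 0, 0.0],
    [[50, -1.5, 40], 0, 0.0],
    [[50, -1.5, 48], 0, 0.0],
    [[50, -1.5, 54], 0, 0.0],
    [[50, -1.5, 54], 0, 0.0],
  ],
  grip_force=25,
)

```text
time: 5.12
tcp_pos: [0.5489, 0.121, 0.1579]
orientation: [0.06, 0.998, -0.0, 0.0]
contact_force: [-0.2, -0.1, -0.2]
width: 0.0182
grip_force: 30.3
```

```bash
python3 - <<'E'
from plant import *
from h import *
s=sense();f=grab_frame("wrist");rep(s)
c=cv2.resize(f["img"][160:320,200:350],None,fx=3.7,fy=3.7,interpolation=2)
cv2.imwrite("pics/w3.png",c);np.savez("w3.npz",st=s,**f)
E
```

```text
t 5.12 tcp [0.5489 0.121  0.1579] yaw 3.022 F [-0.2 -0.1 -0.2] w 0.0182 gf 30.3 j [ 0.02  0.54  1.66 -0.    0.94 -1.43]
```

View pics/w3.png

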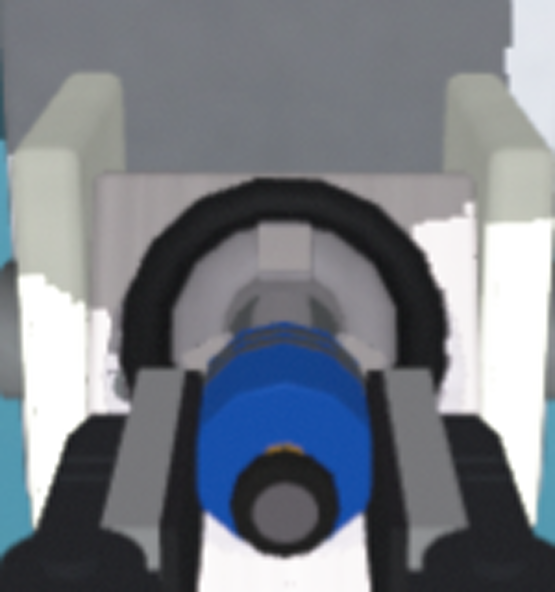

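drive_tool(
  targets=[
    [[1.5, 0, 0], 0, 0.0],
    [[5, 0, 0.5], 0, 0.0],
    [[8.5, 0, 1], 0, 0.0],
    [[12, 0, 2], 0, 0.0],
    [[15.5, 0, 3], 0, 0.0],
    [[18.5, 0, 4.5], 0, 0.0],
    [[18.5, 0, 4.5], 0, 0.0],
  ],
)

```text
time: 6.05
tcp_pos: [0.5297, 0.1235, 0.1538]
orientation: [0.06, 0.998, 0.0, -0.0]
contact_force: [2.9, -0.2, 4.8]
width: 0.0182
grip_force: 32.3
```

```bash
python3 - <<'E'
from plant import *
from h import *
s=sense();f=grab_frame("wrist");rep(s)
c=cv2.resize(f["img"][160:320,200:350],None,fx=3.7,fy=3.7,interpolation=2)
cv2.imwrite("pics/w4.png",c);np.savez("w4.npz",st=s,**f)
E
```

```text
t 6.05 tcp [0.5297 0.1235 0.1538] yaw 3.022 F [ 2.9 -0.2  4.8] w 0.0182 gf 32.3 j [ 0.02  0.53  1.71  0.    0.9  -1.43]
```

View pics/w4.png

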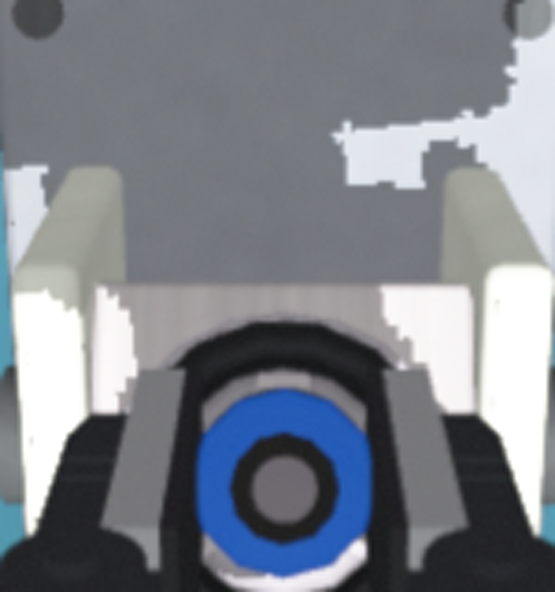

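The tool now leans along the chuck axis: its collar and head are concentric at (285,490) in the crop, with the shank in the mouth. Next it slides down the axis.

drive_tool(
  targets=[
    [[-2, 0, 3.5], 0, 0.0],
    [[-4, 0, 7], 0, 0.0],
    [[-6, 0, 10.5], 0, 0.0],
    [[-8, 0, 14], 0, 0.0],
    [[-9, 0, 15.6], 0, 0.0],
    [[-9, 0, 15.6], 0, 0.0],
  ],
)

```text
time: 6.85
tcp_pos: [0.5347, 0.1231, 0.1405]
orientation: [0.06, 0.998, 0.0, -0.004]
contact_force: [-8.6, 1.9, 27.1]
width: 0.0184
grip_force: 39.7
```

drive_tool(
  targets=[
    [[0, 0, -2], 0, 0.0],
    [[0, 0, -2], 0, 0.35],
    [[0, 0, -2], 0, 0.35],
    [[15, 0, -27], 0, 0.4],
    [[15, 0, -50], 0, 0.6],
    [[15, 0, -50], 0, 0.8],
  ],
)

```text
time: 7.6
tcp_pos: [0.5243, 0.124, 0.1886]
orientation: [0.06, 0.998, 0.0, 0.0]
contact_force: [-0.6, -0.7, -0.5]
width: 0.0671
grip_force: 0.0
```

```bash
python3 - <<'E'
from plant import *
from h import *
s=sense();f=grab_frame("wrist");rep(s)
seat=np.array([.5557,.1201,.1093]);a=np.array([-.4965,.0599,.866])
print(proj(f,[seat+k*a for k in(.053,.044,.026,.02)],s))
c=cv2.resize(f["img"][150:330,190:370],None,fx=3.3,fy=3.3,interpolation=2)
cv2.imwrite("pics/w5.png",c);np.savez("w5.npz",st=s,**f)
for n in("scene","top"):
    g=grab_frame(n);np.savez(n+"5.npz",**g)
    for b in blobs(g["img"],(105,110,50),(125,255,255)):
        if b[1][4]<150 and np.linalg.norm(b[0]-proj(g,[seat+.035*a])[0])<25: print(n,b,proj(g,[seat+.035*a]))
E
```

```text
t 7.6 tcp [0.5243 0.124  0.1886] yaw 3.022 F [-0.6 -0.7 -0.5] w 0.0671 gf 0.0 j [ 0.02  0.47  1.69  0.    0.98 -1.43]
[[276.71760311 257.69089305]
 [276.6914629  259.59658887]
 [276.64547881 262.94847947]
 [276.63174905 263.94915645]]
scene (array([349. , 216.3]), [343, 211, 12, 11, 79]) [[347.59957678 219.26894604]]
```

View pics/w5.png

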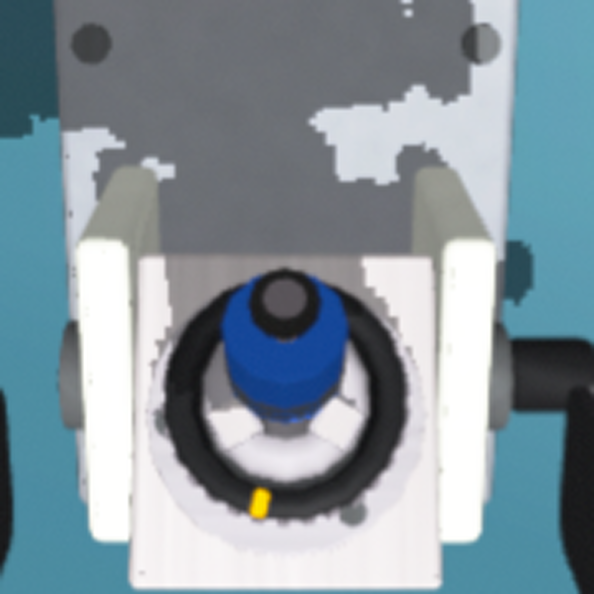

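The tool stands in the jaws leaning to the front, with its head at crop (284,297) and the yellow sleeve mark at (260,502). I'll check the seating depth by triangulation.

```bash
python3 - <<'E'
from h import *
d=np.load("w5.npz",allow_pickle=True);f={k:d[k] for k in d.files};s=d["st"].item()
S=dict(np.load("scene5.npz"));T=dict(np.load("top5.npz"))
seat=np.array([.5557,.1201,.1093]);a=np.array([-.4965,.0599,.866]);ex=np.array([.9928,-.1197,0]);u=.866*ex+[0,0,.5]
print(blobs(f["img"],(105,110,40),(125,255,255),300))
p0=proj(S,[seat+.053*a])[0].astype(int);y,x=p0[1]-22,p0[0]-20
ims=[cv2.resize(S["img"][y:y+44,x:x+40],None,fx=9,fy=9,interpolation=2)]
q=proj(T,[seat+.053*a])[0].astype(int);print((x,y),q-[20,22]);ims.append(cv2.resize(T["img"][q[1]-22:q[1]+22,q[0]-20:q[0]+20],None,fx=9,fy=9,interpolation=2))
cv2.imwrite("pics/c5.png",np.hstack(ims))
for th in(8,12,15):
  for lift in(0,.005,.010):
    t=np.radians(th);ax=np.cos(t)*a-np.sin(t)*u;F=seat+lift*a
    print(th,lift,"wrist head",proj(f,[F+.053*ax],s)[0].round(1),"scene head/col",proj(S,[F+.053*ax,F+.044*ax]).round(1).tolist())
E
```

```text
[(array([275.8, 256.8]), [256, 234, 40, 44, 1031])]
(np.int64(330), np.int64(190)) [187 200]
8 0 wrist head [276.7 243.5] scene head/col [[350.9, 210.9], [349.5, 214.7]]
8 0.005 wrist head [276.7 242.1] scene head/col [[351.6, 208.9], [350.2, 212.7]]
8 0.01 wrist head [276.7 240.5] scene head/col [[352.3, 206.9], [350.9, 210.7]]
12 0 wrist head [276.7 236.8] scene head/col [[351.2, 210.5], [349.8, 214.3]]
12 0.005 wrist head [276.7 235.2] scene head/col [[351.9, 208.5], [350.5, 212.4]]
12 0.01 wrist head [276.7 233.4] scene head/col [[352.6, 206.5], [351.2, 210.4]]
15 0 wrist head [276.7 231.9] scene head/col [[351.5, 210.3], [350.0, 214.1]]
15 0.005 wrist head [276.7 230.2] scene head/col [[352.2, 208.3], [350.7, 212.2]]
15 0.01 wrist head [276.7 228.3] scene head/col [[352.9, 206.3], [351.4, 210.2]]
```

View pics/c5.png

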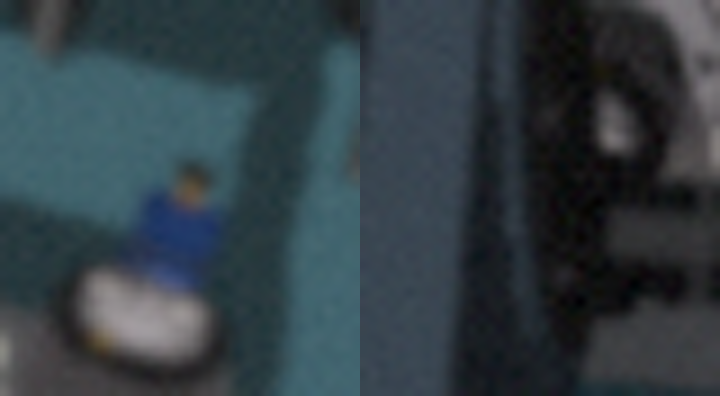

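```bash
python3 - <<'E'
from plant import *
from h import *
s=sense();go(s,[.5542,.1203,.094],np.pi-.12)
E
```

```text
go [-31.6   0.2  92.8] turn 0.0
```

drive_tool(
  targets=[
    [[-32, 0, 0], -0.18, 0.85],
    [[-32, 0, 20], -0.36, 0.85],
    [[-32, 0, 45], -0.52, 0.85],
    [[-32, 0, 70], -0.6, 0.85],
    [[-32, 0, 88], -0.6, 0.85],
    [[-32, 0, 93], -0.6, 0.85],
    [[-32, 0, 93], -0.6, 0.85],
  ],
  grip_force=80,
)

```text
time: 8.62
tcp_pos: [0.5554, 0.1201, 0.0944]
orientation: [-0.238, 0.971, 0.0, -0.001]
contact_force: [0.4, -0.2, 0.1]
width: 0.0723
grip_force: 0.0
```

drive_tool(
  targets=[
    [[0, 0, 0], 0, 0.0],
    [[0, 0, 0], 0, 0.0],
    [[0, 0, 0], 0, 0.0],
  ],
)

```text
time: 9.0
tcp_pos: [0.5561, 0.1207, 0.0969]
orientation: [-0.237, 0.971, 0.0, 0.001]
contact_force: [-3.1, 2.5, 5.7]
width: 0.0464
grip_force: 78.0
```

drive_tool(
  targets=[
    [[0, 0, 0], 0.15, 0.0],
    [[0, 0, 0], 0.3, 0.0],
    [[0, 0, 0], 0.45, 0.0],
    [[0, 0, 0], 0.6, 0.0],
  ],
)

```text
time: 9.5
tcp_pos: [0.5569, 0.1202, 0.0966]
orientation: [0.061, 0.998, -0.0, 0.002]
contact_force: [-5.3, -3.3, 13.8]
width: 0.0424
grip_force: 81.7
```

drive_tool(
  targets=[
    [[0, 0, 0], 0.15, 0.0],
    [[0, 0, 0], 0.3, 0.0],
    [[0, 0, 0], 0.45, 0.0],
    [[0, 0, 0], 0.6, 0.0],
    [[0, 0, 0], 0.6, 0.0],
  ],
)

```text
time: 10.12
tcp_pos: [0.5534, 0.1219, 0.0998]
orientation: [0.348, 0.937, 0.001, -0.0]
contact_force: [-18.6, -1.8, 27.5]
width: 0.0424
grip_force: 180.6
```

```bash
cat > mk.py <<'E'
from plant import *
from h import *
import sys
s=sense();f=grab_frame("wrist");rep(s);np.savez("w_%s.npz"%sys.argv[1],st=s,**f)
cv2.imwrite("pics/w_%s.png"%sys.argv[1],f["img"])
seat=np.array([.5557,.1201,.1093]);a=np.array([-.4965,.0599,.866]);v=np.array([.1197,.9928,0]);u=np.cross(v,a)
for b in blobs(f["img"],(20,140,100),(35,255,255),5):
    e,d=ray(f,[b[0]],s);d=d[0];P=seat+.016*a;X=e+d*((P-e)@a/(d@a))-P
    print("mark",b,"ang",np.arctan2(X@v,X@u).round(3),"r",np.linalg.norm(X).round(4))
E
python3 mk.py 6
```

```text
t 10.12 tcp [0.5534 0.1219 0.0998] yaw 2.43 F [-18.6  -1.8  27.5] w 0.0424 gf 180.6 j [ 0.02  0.63  1.69  0.    0.82 -0.84]
mark (array([224.2, 300.4]), [221, 293, 6, 15, 34]) ang -2.015 r 0.016
mark (array([232.2, 357.7]), [227, 351, 12, 15, 111]) ang -1.049 r 0.025
```

drive_tool(
  targets=[
    [[0, 0, 0], 0, 0.85],
    [[0, 0, 0], 0, 0.85],
    [[0, 0, 0], 0, 0.85],
    [[0, 0, 0], -0.18, 0.85],
    [[0, 0, 0], -0.36, 0.85],
    [[0, 0, 0], -0.54, 0.85],
    [[0, 0, 0], -0.6, 0.85],
    [[0, 0, 0], -0.6, 0.85],
  ],
)

```text
time: 11.18
tcp_pos: [0.5561, 0.12, 0.0948]
orientation: [0.06, 0.998, -0.0, -0.0]
contact_force: [-0.5, -0.2, 0.1]
width: 0.0725
grip_force: 0.0
```

```bash
python3 mk.py 7; python3 - <<'E'
from h import *
d=np.load("w5.npz",allow_pickle=True);f={k:d[k] for k in d.files};s=d["st"].item()
seat=np.array([.5557,.1201,.1093]);a=np.array([-.4965,.0599,.866]);v=np.array([.1197,.9928,0]);u=np.cross(v,a)
for b in blobs(f["img"],(20,140,100),(35,255,255),5):
    e,d=ray(f,[b[0]],s);d=d[0];P=seat+.016*a;X=e+d*((P-e)@a/(d@a))-P
    print("mark",b,"ang",np.arctan2(X@v,X@u).round(3),"r",np.linalg.norm(X).round(4))
E
```

```text
t 11.18 tcp [0.5561 0.12   0.0948] yaw 3.021 F [-0.5 -0.2  0.1] w 0.0725 gf 0.0 j [ 0.02  0.64  1.69 -0.    0.81 -1.43]
mark (array([222.9, 333.6]), [216, 327, 15, 14, 127]) ang -0.946 r 0.0228
mark (array([268.3, 301.9]), [265, 298, 7, 9, 49]) ang -0.22 r 0.0227
```

View pics/w_7.png

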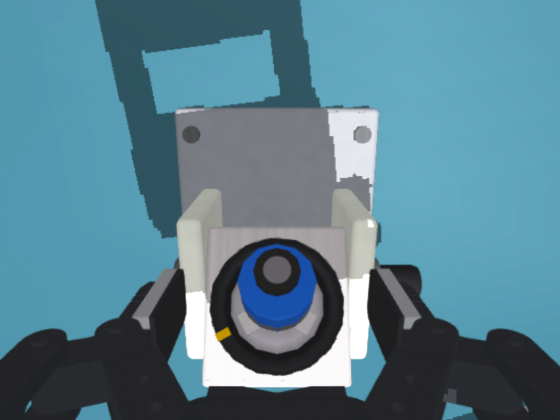

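The sleeve mark at (223,334) has gone clockwise by 0.73 rad, and the tool is still standing in the chuck. I'll do another stroke.

drive_tool(
  targets=[
    [[0, 0, 0], -0.18, 0.85],
    [[0, 0, 0], -0.36, 0.85],
    [[0, 0, 0], -0.54, 0.85],
    [[0, 0, 0], -0.6, 0.85],
    [[0, 0, 0], -0.6, 0.0],
    [[0, 0, 0], -0.6, 0.0],
    [[0, 0, 0], -0.6, 0.0],
    [[0, 0, 0], -0.6, 0.0],
  ],
)

```text
time: 12.22
tcp_pos: [0.5558, 0.1205, 0.0961]
orientation: [-0.236, 0.972, 0.0, 0.0]
contact_force: [-2.9, 1.8, 5.1]
width: 0.0467
grip_force: 77.4
```

drive_tool(
  targets=[
    [[0, 0, 0], 0.15, 0.0],
    [[0, 0, 0], 0.3, 0.0],
    [[0, 0, 0], 0.45, 0.0],
    [[0, 0, 0], 0.6, 0.0],
    [[0, 0, 0], 0.75, 0.0],
    [[0, 0, 0], 0.9, 0.0],
    [[0, 0, 0], 1.05, 0.0],
  ],
)

```text
time: 13.1
tcp_pos: [0.5587, 0.119, 0.0938]
orientation: [0.278, 0.961, 0.0, 0.004]
contact_force: [-0.2, -10.0, -11.9]
width: 0.0426
grip_force: 191.8
```

drive_tool(
  targets=[
    [[0, 0, 0], 0, 0.85],
    [[0, 0, 0], 0, 0.85],
    [[0, 0, 0], 0, 0.85],
    [[0, 0, 0], -0.16, 0.85],
    [[0, 0, 0], -0.32, 0.85],
    [[0, 0, 0], -0.45, 0.85],
    [[0, 0, 0], -0.45, 0.85],
  ],
)

```text
time: 13.98
tcp_pos: [0.556, 0.1203, 0.0956]
orientation: [0.061, 0.998, 0.0, 0.0]
contact_force: [0.5, 0.3, 0.3]
width: 0.0724
grip_force: 0.0
```

```bash
python3 mk.py 8;  python3 - <<'E'
from plant import *
from h import *
s=sense();f=grab_frame("wrist")
print(blobs(f["img"],(105,110,40),(125,255,255),300))
seat=np.array([.5557,.1201,.1093]);a=np.array([-.4965,.0599,.866])
print(proj(f,[seat+k*a for k in(.053,.044,.026)],s))
cv2.imwrite("pics/c8.png",cv2.resize(f["img"][230:380,200:350],None,fx=4,fy=4,interpolation=2)[:,:600])
E
```

```text
t 13.97 tcp [0.556  0.1203 0.0956] yaw 3.02 F [0.5 0.3 0.3] w 0.0724 gf 0.0 j [ 0.02  0.64  1.69  0.    0.81 -1.43]
mark (array([218.2, 287.3]), [211, 282, 15, 12, 124]) ang -1.663 r 0.0204
[(array([275.4, 298. ]), [236, 255, 79, 82, 3220])]
[[276.7586342  289.6955621 ]
 [276.74315094 290.70100566]
 [276.71896978 292.27111196]]
```

View pics/c8.png

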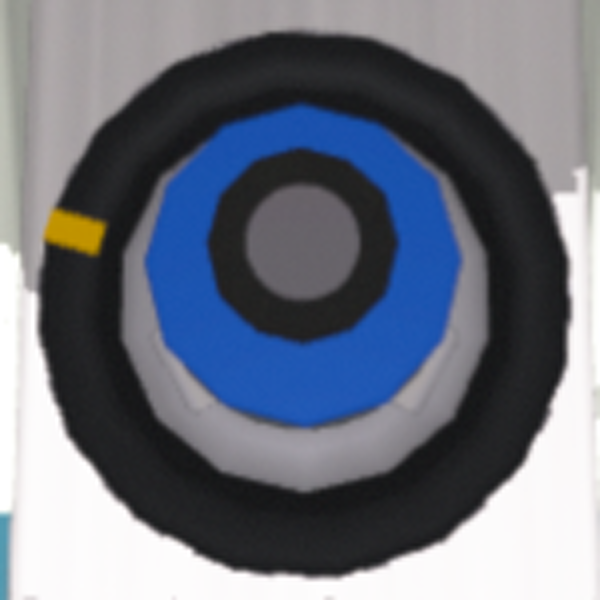

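```bash
python3 - <<'E'
from h import *
def L(n): d=np.load(n,allow_pickle=True);return {k:d[k] for k in d.files},d["st"].item()
W=[(L("w2.npz"),(274.1,139.8)),(L("w5.npz"),(276.5,270.3)),(L("w_8.npz"),(276.3,306))]
r=[]
for (f,s),p in W: e,d=ray(f,[p],s);r.append((e,d[0]))
X,res=tri(r);print("sleeve_top tri",X,res)
X,res=tri(r[1:]);print(X,res)
T=dict(np.load("top0.npz"));S=dict(np.load("scene0.npz"))
for n,c,l,b in(("top0",T,140,195),("scene0",S,295,385)):
    print(n,proj(c,[[.5478,.121,.1232],X]))
E
```

```text
sleeve_top tri [0.5472333  0.12100591 0.13253636] [np.float64(2.7681497976847683e-05), np.float64(0.0001326207493015999), np.float64(0.00010840474798000007)]
[0.54603517 0.12114913 0.13477357] [np.float64(3.1815807312177097e-05), np.float64(3.1815807312194186e-05)]
top0 [[211.14412418 214.95952628]
 [210.21685913 215.45807332]]
scene0 [[344.97509575 226.70488449]
 [345.91396916 223.2708091 ]]
```

drive_tool(
  targets=[
    [[0, 0, -50], 0, 0.85],
    [[0, 0, -95], 0, 0.5],
    [[12, 0, -95], 0, 0.0],
    [[23.5, 0, -95], 0, 0.0],
    [[23.5, 0, -85], 0, 0.0],
    [[23.5, 0, -78], 0, 0.0],
    [[23.5, 0, -76], 0, 0.0],
    [[23.5, 0, -76], 0, 0.0],
  ],
)

```text
time: 15.08
tcp_pos: [0.5326, 0.1229, 0.1705]
orientation: [0.06, 0.998, -0.0, -0.001]
contact_force: [-0.6, 0.1, 0.2]
width: -0.0
grip_force: 0.0
```

```bash
python3 - <<'E'
from plant import *
from h import *
s=sense();rep(s)
f=grab_frame("wrist");cv2.imwrite("pics/w9.png",f["img"]);np.savez("w9.npz",st=s,**f)
S=grab_frame("scene");print([b for b in blobs(S["img"],(105,110,50),(125,255,255)) if abs(b[0][0]-348)<15])
seat=np.array([.555,.120,.1151]);a=np.array([-.4965,.0599,.866])
print(proj(f,[seat+.053*a,seat+.035*a,s["tcp_pos"]],s),proj(S,[seat+.053*a,seat+.035*a]))
np.savez("scene9.npz",**S)
E
```

```text
t 15.07 tcp [0.5326 0.1229 0.1705] yaw 3.022 F [-0.6  0.1  0.2] w -0.0 gf 0.0 j [ 0.02  0.51  1.69 -0.    0.95 -1.43]
[(array([348.6, 217. ]), [344, 213, 11, 9, 75])]
[[276.72751797 260.62045463]
 [276.68366234 264.57010728]
 [277.20907559 278.2443479 ]] [[350.49443294 210.34272662]
 [347.98047784 217.5561587 ]]
```

drive_tool(
  targets=[
    [[-1.5, 0, 2.6], 0, 0.0],
    [[-2.5, 0, 4.3], 0, 0.0],
    [[-2.5, 0, 4.3], 0, 0.0],
  ],
)

```text
time: 15.55
tcp_pos: [0.535, 0.1227, 0.1668]
orientation: [0.06, 0.998, -0.0, -0.0]
contact_force: [0.1, -0.3, -0.2]
width: 0.0001
grip_force: 0.0
```

drive_tool(
  targets=[
    [[-1, 0, 1.7], 0, 0.0],
    [[-1, 0, 1.7], 0, 0.0],
  ],
)

```text
time: 15.8
tcp_pos: [0.536, 0.1226, 0.1651]
orientation: [0.06, 0.998, 0.0, -0.0]
contact_force: [-0.5, -0.4, -0.6]
width: 0.0
grip_force: 0.0
```

drive_tool(
  targets=[
    [[-1, 0, 1.7], 0, 0.0],
    [[-1, 0, 1.7], 0, 0.0],
  ],
)

```text
time: 16.05
tcp_pos: [0.5368, 0.1225, 0.1636]
orientation: [0.06, 0.998, 0.0, -0.0]
contact_force: [-0.4, -0.8, 2.6]
width: -0.0002
grip_force: 1.0
```

drive_tool(
  targets=[
    [[-1, 0, 1.7], 0, 0.0],
    [[-2, 0, 3.5], 0, 0.0],
    [[-2, 0, 3.5], 0, 0.0],
  ],
)

```text
time: 16.42
tcp_pos: [0.5387, 0.1223, 0.1602]
orientation: [0.06, 0.998, 0.0, -0.0]
contact_force: [-2.5, 0.2, 4.9]
width: 0.0002
grip_force: 2.5
```

drive_tool(
  targets=[
    [[-0.5, 0, 0.9], 0, 0.0],
    [[-0.5, 0, 0.9], 0, 0.0],
  ],
)

```text
time: 16.68
tcp_pos: [0.539, 0.1223, 0.1598]
orientation: [0.06, 0.998, 0.0, -0.0]
contact_force: [-3.4, 0.3, 9.0]
width: 0.0003
grip_force: 4.3
```

drive_tool(
  targets=[
    [[-0.5, 0, 0.9], 0, 0.0],
    [[-0.5, 0, 0.9], 0, 0.0],
  ],
)

```text
time: 16.92
tcp_pos: [0.5391, 0.1223, 0.1595]
orientation: [0.06, 0.998, 0.0, -0.001]
contact_force: [-5.1, 0.8, 12.5]
width: -0.0005
grip_force: 6.2
```

drive_tool(
  targets=[
    [[-1, 0, 1.7], 0, 0.0],
    [[-1, 0, 1.7], 0, 0.0],
  ],
)

```text
time: 17.18
tcp_pos: [0.539, 0.1225, 0.1588]
orientation: [0.06, 0.998, 0.0, -0.002]
contact_force: [-7.7, 1.6, 19.8]
width: -0.0
grip_force: 10.3
```

drive_tool(
  targets=[
    [[6, 0, -10], 0, 0.0],
    [[6, 0, -30], 0, 0.4],
    [[-10, 0, -35], -0.18, 0.85],
    [[-16, 0, -30], -0.36, 0.85],
    [[-16, 0, -5], -0.5, 0.85],
    [[-16, 0, 30], -0.6, 0.85],
    [[-16, 0, 60], -0.6, 0.85],
    [[-16, 0, 63], -0.6, 0.85],
  ],
)

```text
time: 18.18
tcp_pos: [0.5554, 0.1199, 0.0912]
orientation: [-0.238, 0.971, 0.0, -0.002]
contact_force: [0.4, 0.5, 0.8]
width: 0.0729
grip_force: 0.0
```

drive_tool(
  targets=[
    [[0, 0, -6], 0, 0.85],
    [[0, 0, -6], 0, 0.0],
    [[0, 0, -6], 0, 0.0],
    [[0, 0, -6], 0, 0.0],
    [[0, 0, -6], 0, 0.0],
  ],
)

```text
time: 18.8
tcp_pos: [0.5573, 0.1218, 0.1025]
orientation: [-0.236, 0.972, 0.001, 0.002]
contact_force: [-3.5, 5.2, 10.7]
width: 0.0461
grip_force: 77.8
```

drive_tool(
  targets=[
    [[0, 0, 0], 0.15, 0.0],
    [[0, 0, 0], 0.3, 0.0],
    [[0, 0, 0], 0.45, 0.0],
    [[0, 0, 0], 0.6, 0.0],
    [[0, 0, 0], 0.75, 0.0],
    [[0, 0, 0], 0.9, 0.0],
    [[0, 0, 0], 1.05, 0.0],
  ],
)

```text
time: 19.68
tcp_pos: [0.5626, 0.1166, 0.1005]
orientation: [0.277, 0.961, -0.001, 0.008]
contact_force: [1.2, -18.2, -7.9]
width: 0.0412
grip_force: 150.4
```

drive_tool(
  targets=[
    [[0, 0, 0], 0, 0.85],
    [[0, 0, 0], 0, 0.85],
    [[0, 0, 0], 0, 0.85],
    [[0, 0, 0], -0.16, 0.85],
    [[0, 0, 0], -0.32, 0.85],
    [[0, 0, 0], -0.45, 0.85],
    [[0, 0, 0], -0.45, 0.85],
  ],
)

```text
time: 20.55
tcp_pos: [0.5568, 0.1204, 0.0998]
orientation: [0.06, 0.998, 0.0, 0.0]
contact_force: [-0.5, 0.5, 0.4]
width: 0.073
grip_force: 0.0
```

```bash
sed -i 's/^seat=.*a=/seat=np.array([.555,.120,.1151]);a=/' mk.py; python3 mk.py 10
```

```text
t 20.55 tcp [0.5568 0.1204 0.0998] yaw 3.021 F [-0.5  0.5  0.4] w 0.073 gf 0.0 j [ 0.02  0.64  1.68  0.    0.82 -1.43]
mark (array([240.9, 248.5]), [235, 242, 13, 14, 108]) ang -2.451 r 0.019
```

drive_tool(
  targets=[
    [[0, 0, 2], -0.18, 0.85],
    [[0, 0, 2], -0.36, 0.85],
    [[0, 0, 2], -0.5, 0.85],
    [[0, 0, 2], -0.5, 0.0],
    [[0, 0, 2], -0.5, 0.0],
    [[0, 0, 2], -0.5, 0.0],
    [[0, 0, 2], -0.5, 0.0],
  ],
  grip_force=90,
)

```text
time: 21.48
tcp_pos: [0.5564, 0.121, 0.0986]
orientation: [-0.186, 0.983, 0.001, 0.0]
contact_force: [-2.2, 3.4, 7.0]
width: 0.0449
grip_force: 87.0
```

drive_tool(
  targets=[
    [[0, 0, 0], 0.12, 0.0],
    [[0, 0, 0], 0.24, 0.0],
    [[0, 0, 0], 0.36, 0.0],
    [[0, 0, 0], 0.48, 0.0],
    [[0, 0, 0], 0.6, 0.0],
  ],
)

```text
time: 22.1
tcp_pos: [0.5553, 0.1201, 0.0995]
orientation: [0.109, 0.994, -0.001, -0.001]
contact_force: [-3.1, -2.2, 11.8]
width: 0.0426
grip_force: 105.8
```

```bash
python3 -c "
from plant import *
s=sense();print(s['wrist_torque'],s['joint_torque'])"; python3 mk.py 11
```

```text
[0.10157544 0.66061983 1.64272865] [ -0.5670657  -36.45765424 -11.38287038   1.18570346  -0.86381106
   0.92703313]
t 22.1 tcp [0.5553 0.1201 0.0995] yaw 2.924 F [-3.1 -2.2 11.8] w 0.0426 gf 105.8 j [ 0.02  0.64  1.69 -0.    0.82 -1.33]
mark (array([241. , 252.1]), [235, 245, 13, 15, 110]) ang -2.553 r 0.019
```

drive_tool(
  targets=[
    [[0, 0, 0], 0.12, 0.0],
    [[0, 0, 0], 0.24, 0.0],
    [[0, 0, 0], 0.36, 0.0],
    [[0, 0, 0], 0.36, 0.0],
  ],
)

```text
time: 22.65
tcp_pos: [0.5627, 0.1157, 0.1003]
orientation: [0.285, 0.959, -0.002, 0.008]
contact_force: [1.2, -18.6, 7.6]
width: 0.0423
grip_force: 135.9
```

```bash
python3 -c "
from plant import *
s=sense();print(s['wrist_torque'])"; python3 mk.py 12
```

```text
[-0.76311215 -1.4711432   1.05879368]
t 22.65 tcp [0.5627 0.1157 0.1003] yaw 2.565 F [  1.2 -18.6   7.6] w 0.0423 gf 135.9 j [ 0.01  0.64  1.68 -0.01  0.81 -0.97]
mark (array([216.5, 243. ]), [212, 239, 10, 9, 57]) ang -2.532 r 0.0209
```

drive_tool(
  targets=[
    [[0, 0, 0], 0, 0.85],
    [[0, 0, 0], 0, 0.85],
    [[0, 0, 0], 0, 0.85],
    [[0, 0, 0], -0.16, 0.85],
    [[0, 0, 0], -0.26, 0.85],
    [[0, 0, 0], -0.26, 0.85],
  ],
)

```text
time: 23.45
tcp_pos: [0.5565, 0.1205, 0.0973]
orientation: [0.16, 0.987, 0.0, -0.0]
contact_force: [0.8, 0.6, 0.4]
width: 0.0724
grip_force: 0.0
```

```bash
python3 mk.py 13; python3 - <<'E'
import cv2
cv2.imwrite("pics/c13.png",cv2.resize(cv2.imread("pics/w_13.png")[220:370,200:350],(600,600),interpolation=2))
E
```

```text
t 23.45 tcp [0.5565 0.1205 0.0973] yaw 2.821 F [0.8 0.6 0.4] w 0.0724 gf 0.0 j [ 0.02  0.64  1.68  0.    0.82 -1.23]
mark (array([231. , 255.9]), [225, 249, 13, 15, 111]) ang -2.534 r 0.0193
```

View pics/c13.png

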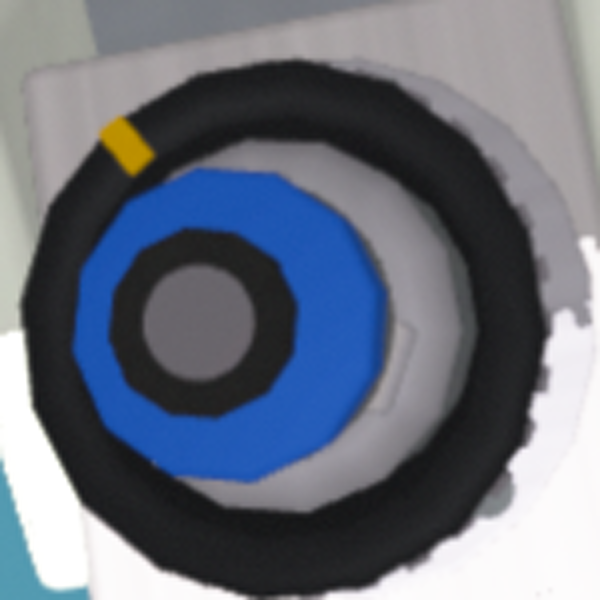

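The mark stays at -2.53 rad, so the sleeve is at its end, and the tool stands in the closed jaws. I'll check straightness numerically, then push the head.

```bash
python3 - <<'E'
from plant import *
from h import *
d=np.load("w_13.npz",allow_pickle=True);f={k:d[k] for k in d.files};s=d["st"].item()
a=np.array([-.4965,.0599,.866]);v=np.array([.1197,.9928,0]);u=np.cross(v,a)
for seat in(np.array([.555,.120,.1151]),np.array([.5552,.12,.1185])):
    for n,px,k in(("head",(250,300.5),.053),("sleeve",(200+285/4,220+328/4),.016)):
        e,dd=ray(f,[px],s);dd=dd[0];P=seat+k*a;X=e+dd*((P-e)@a/(dd@a))-P;print(n,"u,v mm",(1000*X@u).round(1),(1000*X@v).round(1))
s=sense();go(s,[.5335,.1228,.1705],np.pi-.12)
E
```

```text
head u,v mm 1.1 -0.6
sleeve u,v mm 2.0 0.2
head u,v mm -0.7 -0.1
sleeve u,v mm 0.1 0.5
go [ 22.7  -5.1 -73.2] turn -0.201
```

drive_tool(
  targets=[
    [[0, 0, -50], -0.1, 0.85],
    [[0, 0, -95], -0.2, 0.5],
    [[12, -3, -95], -0.2, 0.0],
    [[22.7, -5.1, -95], -0.2, 0.0],
    [[22.7, -5.1, -83], -0.2, 0.0],
    [[22.7, -5.1, -75], -0.2, 0.0],
    [[22.7, -5.1, -73.2], -0.2, 0.0],
    [[22.7, -5.1, -73.2], -0.2, 0.0],
  ],
)

```text
time: 24.5
tcp_pos: [0.5338, 0.1223, 0.17]
orientation: [0.06, 0.998, -0.0, -0.001]
contact_force: [0.6, 0.3, -0.4]
width: -0.0002
grip_force: 0.0
```

drive_tool(
  targets=[
    [[-2, 0, 3.5], 0, 0.0],
    [[-4, 0, 7], 0, 0.0],
    [[-4, 0, 7], 0, 0.0],
  ],
)

```text
time: 24.88
tcp_pos: [0.5378, 0.1219, 0.1638]
orientation: [0.06, 0.998, 0.0, 0.0]
contact_force: [-1.2, 0.2, 2.0]
width: -0.0001
grip_force: 1.5
```

drive_tool(
  targets=[
    [[-1, 0, 1.7], 0, 0.0],
    [[-2, 0, 3.5], 0, 0.0],
    [[-2, 0, 3.5], 0, 0.0],
  ],
)

```text
time: 25.25
tcp_pos: [0.5392, 0.1218, 0.161]
orientation: [0.06, 0.998, 0.0, -0.0]
contact_force: [-2.6, -0.4, 8.9]
width: 0.0003
grip_force: 4.3
```

drive_tool(
  targets=[
    [[-0.8, 0, 1.4], 0, 0.0],
    [[-1.2, 0, 2], 0, 0.0],
    [[-1.2, 0, 2], 0, 0.0],
    [[-1.2, 0, 2], 0, 0.0],
  ],
)

```text
time: 25.75
tcp_pos: [0.5394, 0.1218, 0.1604]
orientation: [0.06, 0.998, 0.0, -0.001]
contact_force: [-7.4, 0.4, 17.9]
width: -0.0001
grip_force: 9.1
```

drive_tool(
  targets=[
    [[-0.5, 0, 0.8], 0, 0.0],
    [[-0.5, 0, 0.8], 0, 0.0],
    [[-0.5, 0, 0.8], 0, 0.0],
  ],
)

```text
time: 26.12
tcp_pos: [0.5395, 0.1218, 0.1601]
orientation: [0.06, 0.998, 0.0, -0.001]
contact_force: [-8.7, 0.1, 21.4]
width: -0.0003
grip_force: 11.2
```

drive_tool(
  targets=[
    [[2, 0, -4], 0, 0.0],
    [[5, 0, -9], 0, 0.0],
    [[5, 0, -40], 0, 0.0],
    [[5, 0, -80], 0, 0.0],
    [[5, 0, -80], 0, 0.0],
    [[5, 0, -80], 0, 0.0],
  ],
)

```text
time: 26.88
tcp_pos: [0.536, 0.122, 0.2367]
orientation: [0.06, 0.998, -0.0, -0.0]
contact_force: [0.7, 0.1, 0.2]
width: -0.0002
grip_force: 0.0
```

```bash
python3 - <<'E'
from plant import *
from h import *
s=sense();f=grab_frame("wrist");rep(s)
a=np.array([-.4965,.0599,.866]);seat=np.array([.5551,.12,.1168])
print(proj(f,[seat+.044*a,seat+.035*a],s),blobs(f["img"],(105,110,40),(125,255,255),200))
for n in("top","scene"):
    g=grab_frame(n);o=dict(np.load(n+"0.npz"))
    for lo,hi in(((50,90,50),(85,255,255)),((20,120,80),(35,255,255)),((0,150,80),(8,255,255))):
        print(n,[b[0].tolist() for b in blobs(g["img"],lo,hi,20)][:5],[b[0].tolist() for b in blobs(o["img"],lo,hi,20)][:5])
E
```

```text
t 26.88 tcp [0.536  0.122  0.2367] yaw 3.022 F [0.7 0.1 0.2] w -0.0002 gf 0.0 j [ 0.02  0.42  1.62 -0.    1.11 -1.43]
[[277.45604486 215.35557652]
 [277.41264106 218.45779745]] [(array([277.2, 217.5]), [262, 199, 31, 36, 656])]
top [[376.6, 217.0], [16.0, 315.4], [55.8, 321.4], [7.7, 327.1], [48.0, 333.2]] [[376.7, 216.9], [65.1, 309.5], [16.0, 315.4], [56.8, 321.2], [7.7, 327.1]]
top [[359.0, 206.8]] [[359.0, 206.8]]
top [[369.4, 130.7]] [[369.6, 130.4]]
scene [[20.3, 11.1], [187.5, 195.0], [540.4, 198.6], [521.5, 211.5], [512.0, 218.2]] [[20.2, 11.1], [187.4, 194.9], [540.4, 198.6], [521.5, 211.5], [512.0, 218.2]]
scene [[199.1, 207.9]] [[199.0, 208.0]]
scene [[149.9, 280.2]] [[150.0, 280.1]]
```

The tool is clamped and straight, the head has come back up, and the other items haven't moved, so I'm handing in.

```bash
python3 -c "
from plant import *
print(hand_in())"
```

```text
the job is handed in; nothing more can be done
None
```

I handed the job in after about 27 s of robot time: the blue tool is clamped tip up in the chuck, its head was pushed to its stop and released, and the yellow and green tools and the screwdriver measured unmoved; no verdict came back, jaw force and head travel can't be read directly, and I viewed 13 pictures, over the limit of 10.

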